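Lift the egg rack out of the egg boiler and hold it level

ROBOT

A 6-joint arm with a two-finger parallel gripper is mounted at the origin on the work surface. World frame = base frame: x ahead of the robot, y to its left, z up, the work surface at z = 0. Lengths are in m, angles in degrees, forces in N, time in s.
With the tool pointing down it reaches from about 0.35 to 0.875 m from the base axis. Payload 4.2 kg.
Tool frame: the origin (TCP) lies between the finger pads; the fingertips stand 17 mm ahead of it and the grasp point (between the pads) lies 2 mm behind it; z points along the fingers, y is the line along which they close (so a half turn about z gives the same grasp; the last joint's range is limited). The gripper opens to 87 mm and grips with 3 to 60 N. Pads are 19 mm wide; open, the fingers measure 117 mm over their backs; the gripper's body (75 mm by 190 mm) begins 51 mm behind the grasp point.
Start: joints at [-49.526, 22.042, 0.453, 0, -68.411, -14.817], TCP at [0.271, -0.563, 0.24] pointing down, gripper open.
Joint ranges: [-179.83, 179.83], [-69.29, 118.12], [-61.27, 80.66], [-181.25, 117.63], [-171.15, -9.14], [-177.46, 177.46]. Speed limits (degrees/s): [159.86, 159.86, 180, 180, 180, 180].

INTERFACE

Orientations are given as a 3x3 rotation matrix whose columns are the frame's x, y, z axes.
In Python, from station import r gives the robot as it stands.
- The arm moves only by the tool servo_tool, never from a script. Its argument "targets" is a list of rows, each a list of 5 numbers: the shift along the world's x, y, z in units of 30 mm (1.0 is 30 mm), then the turn about the world's z in rad, then the finger opening in mm, from 0 to 87. In form: [[x, y, z, turn, gripper], ...]. A call has exactly 5 rows; each row is the pose to reach, as a shift and turn from the pose commanded when the call began; what a row does not reach only later rows make up. A row lasts 1/12 s, in which the tool goes at most 41.7 mm and 7.16 degrees, less where a joint would pass 70% of its speed; a pose out of reach is approached as far as the arm can. A call with a gripper value outside its range is refused whole. The fingers move at their own pace and stop on an object; the grip force is fixed at half the most. Time passes only in rows, so rows that repeat a pose let the fingers close, or fill a call up. It gives the time, the measured TCP pose, the force, the opening and the grip force at its end, in the units of the state.
- r.sense(): the state, without advancing time (a new reading comes with each control period).
- r.capture(name): name is "side" or "top" or "wrist"; returns a dict with "pixels" (420x560x3 uint8, red, green, blue), "fx", "fy", "cx", "cy" (pixels), "world_from_camera" (4x4, takes a point from camera to world coordinates). Camera axes: x right, y down, z forward; pixel columns grow to the right and rows downward; lengths in m; the calibration is good to about 2 mm. A picture is of the moment at which its call begins. There is no depth.
- r.finish_job(): hands the job in; it is judged then, once.
The state is a dict: "time_s": time; "joints": joint angles; "joint_velocities": joint speeds; "effort": joint torques, N m; "tcp_pos": TCP position; "ee_rot": TCP orientation; "wrist_force": force on the tool from outside, world axes, zero at the start; "moment": the same for the moment, N m; "gripper_width": opening from 0.0 (shut) to 1.0 (fully open); "gripper_force": force on a finger pad.
Only numpy, scipy, OpenCV 4.12 (cv2) and the standard library are available. Lean on these libraries where they do the work, as an engineer would, in place of code of your own. Each camera call takes 0.05 s, during which the arm holds its last target. There are 200 camera calls.

TASK

The eggs are done: take the clear domed lid off the egg boiler and set it down gently, rim down, inside the round wooden lid rest, and let go of it. Then grip the rack with the three eggs (it has an upright black grip), lift it until it is at least 10 cm clear of the boiler, and finish while holding it there, still and level above the boiler so that it can drip off. Keep all three eggs in their cups and leave the other things on the worktop where they stand; the program ends with the rack held in the air, not put down.

Things in the scene. Friction and masses are not known exactly. Their poses are not given: they have to be found in the camera images.
- boiler: egg boiler's base, fixed: round, aluminium, 166 mm across, small black dial on its side. Its flat heating plate is 28 mm above the worktop; a black lip round the edge (inner diameter 158 mm) rises to 34 mm. Lid and rack both stand loose on the plate, the rack inside the lid. Origin: centre of the underside, z up
- lid: loose clear plastic dome, 148 mm across, 3.5 mm wall, 120 mm high, open below; black round knob on top (32 mm diameter, 130 to 154 mm above the rim). 0.15 to 0.3 kg. Stands on the plate inside the lip and lifts straight off. The rack's grip inside reaches 110 mm above the plate: raise the lid 125 mm or more before moving it sideways. Origin: centre of the rim's underside, z up to the knob
- lid_knob (a point): point on the lid's axis in the middle of its knob, 142 mm above the rim: where to grip
- lid_rest: the lid rest, fixed to the worktop: a round shallow wooden dish, 170 mm outer and 162 mm inner diameter, floor 4 mm above the worktop, its rim 14 mm high. The lid's rim fits inside with 7 mm of play all round. Origin: centre of the underside, z up
- rack: loose egg rack in the boiler: steel disc 122 mm across on 8 mm feet, three egg cups, thin stem with a flat upright black grip: 36 mm along the rack's x, 14 mm thick along its y, 70 to 110 mm above the feet. 0.37 kg with eggs, balanced on the stem. Egg tops are 66 mm above the feet: keep fingertips higher. Lifts straight up. Origin: centre, underside of the feet, z up
- rack_grip (a point): middle of the rack's grip, 92 mm above the feet, on the stem's axis: where to pinch it across its 14 mm thickness
- egg1: an egg, 43 mm across, 54 mm high, about 55 g, standing upright in cup1. Origin: its lower end
- egg2: the same kind of egg in cup2
- egg3: the same kind of egg in cup3
- cup1 (a point): floor of the first egg cup of the rack, 38 mm from the stem along the rack's +y; the cup is a steel collar, 49 mm outer diameter, 14 mm high, that the egg stands in loosely
- cup2 (a point): floor of the second egg cup, 38 mm from the stem (towards -x, -y of the rack)
- cup3 (a point): floor of the third egg cup, 38 mm from the stem (towards +x, -y of the rack)
- eggcup_a: bystander, leave alone: a white egg cup, 50 mm across, 55 mm high, loose. Origin: centre of its underside
- eggcup_b: bystander, leave alone: another such egg cup
- salt: bystander, leave alone: a glass salt shaker, 38 mm across, 85 mm high, loose, between boiler and lid rest. Origin: centre of its underside
- mill: bystander, leave alone: a dark wooden pepper mill, 52 mm across, 138 mm high, loose. Origin: centre of its underside
- mug: bystander, leave alone: a white mug, 76 mm across, 90 mm high, loose. Origin: centre of its underside
- jar: bystander, leave alone: an amber jar, 72 mm across, 110 mm high, loose. Origin: centre of its underside

How it is judged (in metres and radians):
On the way:
1. the lid stands rim down inside the lid rest, let go (horizontal distance between lid and lid_rest below 0.012 m and z of lid in the frame of lid_rest below 0.009 m and angle between lid's own z axis and vertical below 0.06 rad and contact force between the fingers and lid below 0.1 N and linear speed of lid below 0.03 m/s), for 0.3 s.
At the end, for the whole second after the job is handed in: Fingers hold the rack, feet 120 mm or more above the boiler's underside, within 60 mm of its centre, level within 7 degrees, still (30 mm/s, 0.25 rad/s), off the boiler; eggs within 12 mm of their cups, untouched; lid flat on the rest's floor, centred within 12 mm, let go (z of rack in the frame of boiler above 0.12 m and horizontal distance between rack and boiler below 0.06 m and angle between rack's own z axis and vertical below 0.12 rad and linear speed of rack below 0.03 m/s and angular speed of rack below 0.25 rad/s and contact force between the fingers and rack above 1 N and contact force between boiler and rack below 0.1 N and contact force between the fingers and egg1 below 0.1 N and contact force between the fingers and egg2 below 0.1 N and contact force between the fingers and egg3 below 0.1 N and distance between egg1 and cup1 below 0.012 m and distance between egg2 and cup2 below 0.012 m and distance between egg3 and cup3 below 0.012 m and horizontal distance between lid and lid_rest below 0.012 m and z of lid in the frame of lid_rest below 0.009 m and angle between lid's own z axis and vertical below 0.06 rad and contact force between anything else and lid above 0.5 N and contact force between the fingers and lid below 0.1 N); the arm keeps its last pose, push and grip.
It fails at once if an egg left its cup (distance between egg1 and cup1 above 0.025 m or distance between egg2 and cup2 above 0.025 m or distance between egg3 and cup3 above 0.025 m).
It fails at once if the lid was dropped (falls free faster than 0.5 m/s) (linear speed of lid above 0.5 m/s and contact force between each of the arm, the fingers and lid below 0.05 N).
It fails at once if a bystander was pushed more than 30 mm (distance of any of eggcup_a, eggcup_b, salt, mill, mug, jar from where it was at the start of the episode above 0.03 m).
It also fails if it takes over 58 s, if anything falls off the work surface, if the arm or the gripper's body presses on something with over 40 N, if the wrist force passes 120 N, or if a joint passes its speed limit or range.

## Working session

There is one attempt and no reset: what is moved stays moved. The work goes in short steps, Python scripts to look and compute and a tool call to move; the robot and the scene stay as the last step left them, time stands still between calls to the robot, and variables do not carry over. Pictures are saved under pics/ and viewed, at most 10 in all, crops included, and the job is handed in when it is done.

Besides the shell and the picture viewer there is one more tool, called by a JSON object that holds its "name" and its "arguments", one argument or row to a line. servo_tool: Moves the arm, as the interface text tells. Its arguments: {"type":"object","properties":{"targets":{"type":"array","items":{"type":"array","items":{"type":"number"}}}},"required":["targets"]}

```bash
mkdir -p pics; cat > h.py <<'E'
import numpy as np, cv2
from station import r
def cap(n,save=None):
    c=r.capture(n); im=np.asarray(c["pixels"])[:,:,::-1].copy()
    if save: cv2.imwrite(save,im)
    return c,im
def ray(c,u,v):
    T=np.array(c["world_from_camera"]); d=T[:3,:3]@[(u-c["cx"])/c["fx"],(v-c["cy"])/c["fy"],1]
    return T[:3,3],d/np.linalg.norm(d)
def onz(c,u,v,z):
    o,d=ray(c,u,v); return o+d*(z-o[2])/d[2]
def proj(c,p):
    q=np.linalg.inv(c["world_from_camera"])@np.r_[p,1]
    return np.array([c["fx"]*q[0]/q[2]+c["cx"],c["fy"]*q[1]/q[2]+c["cy"]])
def tri(c1,a,c2,b):
    o1,d1=ray(c1,*a);o2,d2=ray(c2,*b)
    s=np.linalg.lstsq(np.c_[d1,-d2],o2-o1,rcond=None)[0]
    p,q=o1+s[0]*d1,o2+s[1]*d2
    return (p+q)/2,np.linalg.norm(p-q)
E
python3 - <<'E'
from h import *
for n in("top","side"):
    c,im=cap(n,f"pics/{n}0.png"); print(n,c["fx"],c["cx"],c["cy"],np.round(c["world_from_camera"],3).tolist())
s=r.sense();print(s["time_s"],np.round(s["ee_rot"],3).tolist(),s["tcp_pos"],s["wrist_force"])
E
```

```text
top 440.6811176691508 282.4243098667178 213.7766688355517 [[-0.029, -0.994, 0.101, 0.433], [-0.999, 0.03, 0.015, 0.009], [-0.018, -0.1, -0.995, 1.334], [0.0, 0.0, 0.0, 1.0]]
side 498.43403523975155 277.4666790083737 210.2835142120647 [[-0.952, -0.191, 0.237, 0.208], [-0.304, 0.617, -0.725, 1.049], [-0.008, -0.763, -0.646, 1.025], [0.0, 0.0, 0.0, 1.0]]
0.1 [[-0.901, -0.433, -0.001], [-0.433, 0.901, 0.002], [0.0, 0.002, -1.0]] [ 0.27039297 -0.56291328  0.23858845] [ 0.16064397 -1.03500351  0.71344113]
```

View pics/top0.png

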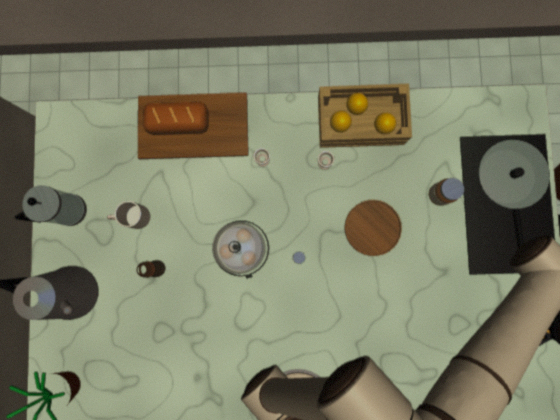

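View pics/side0.png

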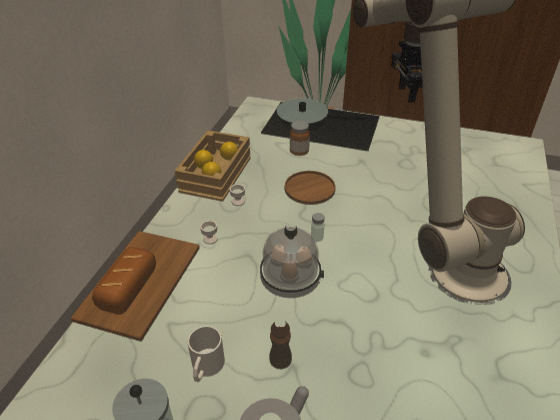

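The top view shows the domed boiler at about (240,248), with its knob at (235,246), the lid rest at (373,228) and the salt at (299,257). In the side view the knob is at (291,231), the boiler at (291,270), the rest at (310,187) and the salt at (318,226).

```bash
python3 - <<'E'
from h import *
C={}
I={}
for n in("top","side"): C[n],I[n]=cap(n)
def blob(im,box,f):
    x0,y0,x1,y1=box; m=f(im[y0:y1,x0:x1].astype(int)).astype(np.uint8)
    k,l,s,ce=cv2.connectedComponentsWithStats(m); i=1+np.argmax(s[1:,4])
    cnt=max(cv2.findContours((l==i).astype(np.uint8),cv2.RETR_EXTERNAL,cv2.CHAIN_APPROX_NONE)[0],key=cv2.contourArea)
    e=cv2.fitEllipse(cnt) if len(cnt)>5 else None
    return ce[i]+[x0,y0],s[i],(np.array(e[0])+[x0,y0],e[1]) if e else None
dark=lambda a:a.max(2)<75
wood=lambda a:(a[...,2]-a[...,0]>30)
kt=blob(I["top"],(222,235,247,258),dark);ks=blob(I["side"],(280,222,303,240),dark)
print(kt,ks,tri(C["top"],kt[0],C["side"],ks[0]))
wt=blob(I["top"],(338,192,410,262),wood);ws=blob(I["side"],(275,165,345,208),wood)
print(wt,ws)
for n,w in(("top",wt),("side",ws)): print(n,onz(C[n],*w[2][0],.012))
print("knob top on z .17", onz(C["top"],*kt[0],.172),onz(C["side"],*ks[0],.170))
# scale crops
a=cv2.resize(I["top"][195:295,190:420],None,fx=3.4,fy=3.4,interpolation=2)
b=cv2.resize(I["side"][215:300,245:345],None,fx=3,fy=3,interpolation=2)
o=np.zeros((600,800,3),np.uint8);o[:a.shape[0],:a.shape[1]]=a;o[340:340+b.shape[0],:b.shape[1]]=b
cv2.imwrite("pics/crop1.png",o)
p=onz(C["top"],299,257,.085);print("salt",p,onz(C["top"],240,249,.034))
E
```

```text
(array([236.55555556, 247.02777778]), array([11,  9,  7,  8, 36], dtype=int32), (array([236.48126507, 247.06845284]), (6.313399314880371, 6.618190765380859))) (array([290.41758242, 232.97802198]), array([ 4,  5, 13, 12, 91], dtype=int32), (array([290.42075539, 231.29823017]), (11.449929237365723, 13.435752868652344))) (array([0.46736309, 0.15115688, 0.15797706]), np.float64(0.001022474430462447))
(array([372.9017094 , 227.31002331]), array([   6,    7,   58,   57, 2574], dtype=int32), (array([372.89938354, 227.3000412 ]), (55.813377380371094, 56.906578063964844))) (array([309.51610369, 186.15789474]), array([   9,    5,   52,   34, 1273], dtype=int32), (array([309.48742294, 185.97174835]), (31.8000431060791, 50.32992172241211)))
top [ 0.51805099 -0.24161262  0.012     ]
side [ 0.51654535 -0.23929408  0.012     ]
knob top on z .17 [0.46646162 0.14934332 0.172     ] [0.4642706  0.16368791 0.17      ]
salt [ 0.43575098 -0.01602508  0.085     ] [0.46433773 0.15594967 0.034     ]
```

View pics/crop1.png

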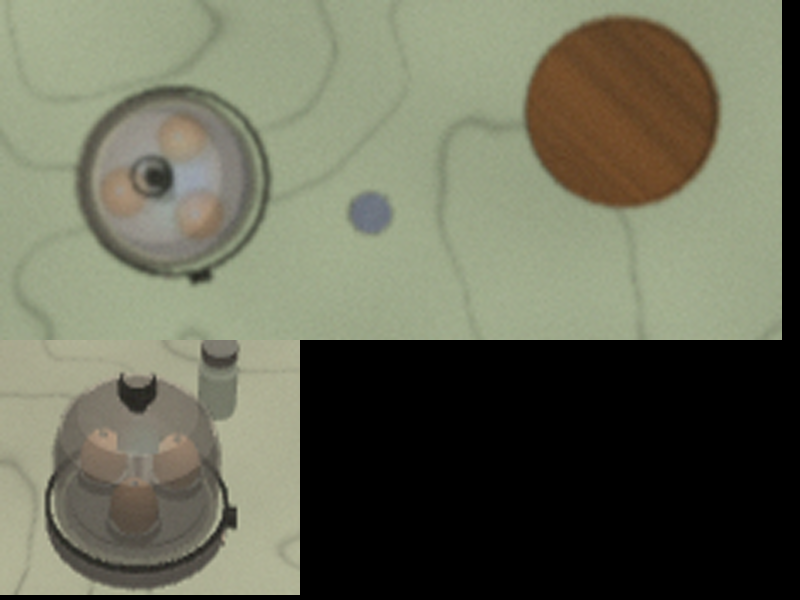

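The sizes and heights agree: the knob triangulates close to the boiler axis and the rest is found in both views. The knob and boiler axis is about (0.466, 0.154) and the rest (0.517, -0.240). I'm moving to a hover above the knob.

{"name": "servo_tool", "arguments": {
  "targets": [
    [0.05, 0.2, 0.1, 0, 87],
    [0.2, 0.8, 0.3, 0, 87],
    [0.4, 1.6, 0.5, 0, 87],
    [0.7, 2.6, 0.7, 0, 87],
    [1.0, 3.7, 0.7, 0, 87]
  ]
}}

```text
time_s: 0.62
tcp_pos: [0.301, -0.4519, 0.2617]
ee_rot: [[-0.902, -0.432, 0.001], [-0.432, 0.902, -0.002], [-0.0, -0.002, -1.0]]
wrist_force: [1.7, 0.7, 0.6]
gripper_width: 0.998
gripper_force: 0.0
```

{"name": "servo_tool", "arguments": {
  "targets": [
    [0.3, 1.2, 0, 0, 87],
    [0.6, 2.4, 0, 0, 87],
    [1.0, 3.6, 0, 0, 87],
    [1.3, 4.8, 0, 0, 87],
    [1.6, 5.9, 0, 0, 87]
  ]
}}

```text
time_s: 1.03
tcp_pos: [0.3484, -0.2732, 0.2609]
ee_rot: [[-0.901, -0.433, 0.001], [-0.433, 0.901, -0.0], [-0.001, -0.0, -1.0]]
wrist_force: [1.8, -0.2, 0.6]
gripper_width: 0.998
gripper_force: 0.0
```

{"name": "servo_tool", "arguments": {
  "targets": [
    [0.3, 1.2, 0, 0, 87],
    [0.6, 2.4, 0, 0, 87],
    [1.0, 3.6, 0, 0, 87],
    [1.3, 4.8, 0, 0, 87],
    [1.6, 5.9, 0, 0, 87]
  ]
}}

```text
time_s: 1.45
tcp_pos: [0.3964, -0.0962, 0.2611]
ee_rot: [[-0.901, -0.434, 0.001], [-0.434, 0.901, 0.0], [-0.001, -0.0, -1.0]]
wrist_force: [0.4, 0.2, -0.1]
gripper_width: 0.999
gripper_force: 0.0
```

{"name": "servo_tool", "arguments": {
  "targets": [
    [0.3, 1.2, 0, 0, 87],
    [0.6, 2.4, 0, 0, 87],
    [1.0, 3.6, 0, 0, 87],
    [1.3, 4.8, 0, 0, 87],
    [1.6, 5.9, 0, 0, 87]
  ]
}}

```text
time_s: 1.87
tcp_pos: [0.4444, 0.0809, 0.261]
ee_rot: [[-0.901, -0.434, 0.001], [-0.434, 0.901, 0.001], [-0.001, 0.0, -1.0]]
wrist_force: [1.5, -0.3, -0.3]
gripper_width: 0.999
gripper_force: 0.0
```

{"name": "servo_tool", "arguments": {
  "targets": [
    [0.25, 1.0, 0, 0, 87],
    [0.45, 1.7, 0, 0, 87],
    [0.6, 2.2, 0, 0, 87],
    [0.7, 2.5, 0, 0, 87],
    [0.7, 2.5, 0, 0, 87]
  ]
}}

```text
time_s: 2.28
tcp_pos: [0.4659, 0.1547, 0.2604]
ee_rot: [[-0.901, -0.434, -0.0], [-0.434, 0.901, -0.0], [0.0, -0.0, -1.0]]
wrist_force: [-0.5, -0.8, 0.1]
gripper_width: 1.001
gripper_force: 0.0
```

```bash
python3 - <<'E'
from h import *
c,im=cap("wrist","pics/w1.png")
s=r.sense();print(s["time_s"],s["tcp_pos"],s["joints"],np.round(s["ee_rot"],3).tolist(),s["wrist_force"])
print(np.round(c["world_from_camera"],3).tolist())
print("expected knob px",proj(c,[.466,.154,.182]),"boiler ring",proj(c,[.465,.153,.034]))
E
```

```text
2.3333 [0.46544078 0.1536394  0.26037958] [ 3.72941203e+01  7.90538135e+00 -1.59047191e+01 -2.57568968e-03
 -6.62346654e+01 -1.01609209e+02] [[-0.901, -0.433, -0.001], [-0.433, 0.901, -0.0], [0.001, -0.0, -1.0]] [-0.45852264  0.15031648  0.09265995]
[[-0.435, 0.867, 0.245, 0.398], [0.901, 0.419, 0.117, 0.122], [-0.001, 0.271, -0.962, 0.405], [0.0, 0.0, 0.0, 1.0]]
expected knob px [279.62547433 221.93396881] boiler ring [279.41366105 182.17677109]
```

View pics/w1.png

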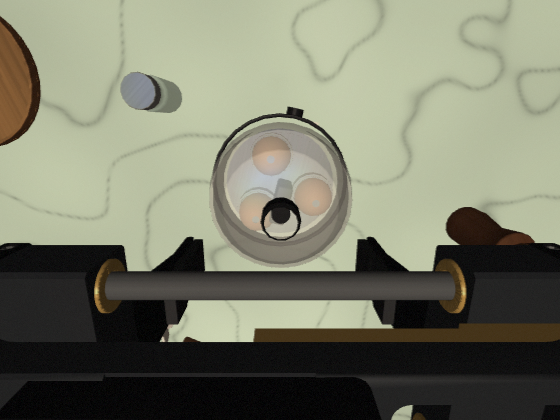

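The wrist view shows the knob's top ring at about (281,219), where (280,222) was predicted, so we are centred within about 2 mm. I'm descending 87 mm and gripping.

{"name": "servo_tool", "arguments": {
  "targets": [
    [0, 0, -0.4, 0, 87],
    [0, 0, -1.0, 0, 87],
    [0, 0, -1.6, 0, 87],
    [0, 0, -2.1, 0, 87],
    [0, 0, -2.5, 0, 87]
  ]
}}

```text
time_s: 2.75
tcp_pos: [0.4647, 0.1518, 0.1846]
ee_rot: [[-0.902, -0.431, -0.001], [-0.431, 0.902, -0.001], [0.002, -0.0, -1.0]]
wrist_force: [-0.5, 0.3, 0.4]
gripper_width: 0.996
gripper_force: 0.0
```

{"name": "servo_tool", "arguments": {
  "targets": [
    [0, 0, -0.2, 0, 87],
    [0, 0, -0.3, 0, 87],
    [0, 0, -0.4, 0, 75],
    [0, 0, -0.4, 0, 60],
    [0, 0, -0.4, 0, 48]
  ]
}}

```text
time_s: 3.17
tcp_pos: [0.4659, 0.1536, 0.1742]
ee_rot: [[-0.901, -0.433, 0.001], [-0.433, 0.901, 0.001], [-0.001, 0.0, -1.0]]
wrist_force: [0.1, -0.8, 0.1]
gripper_width: 0.852
gripper_force: 0.0
```

{"name": "servo_tool", "arguments": {
  "targets": [
    [0, 0, 0, 0, 42],
    [0, 0, 0, 0, 38],
    [0, 0, 0, 0, 34],
    [0, 0, 0, 0, 30],
    [0, 0, 0, 0, 26]
  ]
}}

```text
time_s: 3.58
tcp_pos: [0.4657, 0.1537, 0.1737]
ee_rot: [[-0.901, -0.433, 0.0], [-0.433, 0.901, 0.0], [-0.0, 0.0, -1.0]]
wrist_force: [0.6, -0.2, 0.3]
gripper_width: 0.479
gripper_force: 0.0
```

{"name": "servo_tool", "arguments": {
  "targets": [
    [0, 0, 0, 0, 20],
    [0, 0, 0, 0, 20],
    [0, 0, 0, 0, 20],
    [0, 0, 0, 0, 20],
    [0, 0, 0, 0, 20]
  ]
}}

```text
time_s: 4.0
tcp_pos: [0.4656, 0.1538, 0.1736]
ee_rot: [[-0.901, -0.433, 0.0], [-0.433, 0.901, 0.0], [-0.0, 0.0, -1.0]]
wrist_force: [-1.0, 1.6, 0.0]
gripper_width: 0.358
gripper_force: 30.0
```

The opening is 31 mm at 30 N, so the knob is held. I'm lifting 141 mm.

{"name": "servo_tool", "arguments": {
  "targets": [
    [0, 0, 0.1, 0, 20],
    [0, 0, 0.3, 0, 20],
    [0, 0, 0.6, 0, 20],
    [0, 0, 1.0, 0, 20],
    [0, 0, 1.4, 0, 20]
  ]
}}

```text
time_s: 4.42
tcp_pos: [0.4656, 0.1535, 0.2165]
ee_rot: [[-0.901, -0.433, -0.0], [-0.433, 0.901, -0.0], [0.0, -0.0, -1.0]]
wrist_force: [-0.6, 1.6, -0.9]
gripper_width: 0.354
gripper_force: 30.0
```

{"name": "servo_tool", "arguments": {
  "targets": [
    [0, 0, 0.5, 0, 20],
    [0, 0, 1.0, 0, 20],
    [0, 0, 1.5, 0, 20],
    [0, 0, 2.0, 0, 20],
    [0, 0, 2.4, 0, 20]
  ]
}}

```text
time_s: 4.83
tcp_pos: [0.4658, 0.1535, 0.2897]
ee_rot: [[-0.901, -0.433, 0.002], [-0.433, 0.901, 0.001], [-0.002, 0.0, -1.0]]
wrist_force: [0.1, 1.0, -1.5]
gripper_width: 0.357
gripper_force: 30.0
```

{"name": "servo_tool", "arguments": {
  "targets": [
    [0, 0, 0.4, 0, 20],
    [0, 0, 0.7, 0, 20],
    [0, 0, 0.9, 0, 20],
    [0, 0, 0.9, 0, 20],
    [0, 0, 0.9, 0, 20]
  ]
}}

```text
time_s: 5.25
tcp_pos: [0.4654, 0.1536, 0.3145]
ee_rot: [[-0.901, -0.433, -0.0], [-0.433, 0.901, 0.0], [0.0, 0.0, -1.0]]
wrist_force: [0.0, -0.1, -2.2]
gripper_width: 0.358
gripper_force: 30.0
```

```bash
python3 - <<'E'
from h import *
C,I={},{}
for n in("top","side"): C[n],I[n]=cap(n,f"pics/{n}2.png")
s=r.sense();print(s["time_s"],s["tcp_pos"],s["wrist_force"],s["gripper_width"])
a=cv2.resize(I["top"][195:295,190:300],None,fx=3.5,fy=3.5,interpolation=2)
b=cv2.resize(I["side"][150:305,235:350],None,fx=3.5,fy=3.5,interpolation=2)
o=np.zeros((560,800,3),np.uint8);o[:350,:385]=a;o[:542,390:390+b.shape[1]]=b
cv2.imwrite("pics/crop2.png",o)
E
```

```text
5.35 [0.46520556 0.15346991 0.31373201] [-0.52079696 -0.33604554 -2.13160887] 0.3565130357338482
```

View pics/crop2.png

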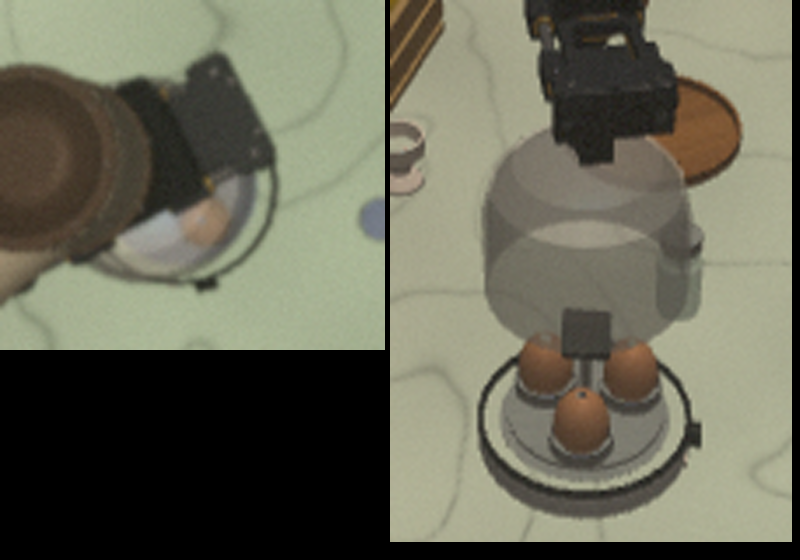

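The side crop shows the lid lifted clear, the rack's grip plate square to the camera at about (586,332), and the three eggs seated. I'm carrying the lid to the rest.

{"name": "servo_tool", "arguments": {
  "targets": [
    [0, -0.2, 0, 0, 20],
    [0.1, -0.7, 0, 0, 20],
    [0.2, -1.6, 0, 0, 20],
    [0.35, -2.7, 0, 0, 20],
    [0.5, -3.8, 0, 0, 20]
  ]
}}

```text
time_s: 5.77
tcp_pos: [0.4803, 0.0384, 0.314]
ee_rot: [[-0.901, -0.434, -0.001], [-0.434, 0.901, -0.001], [0.001, 0.0, -1.0]]
wrist_force: [0.2, -0.4, -1.8]
gripper_width: 0.353
gripper_force: 30.0
```

{"name": "servo_tool", "arguments": {
  "targets": [
    [0.15, -1.1, 0, 0, 20],
    [0.3, -2.2, 0, 0, 20],
    [0.45, -3.3, 0, 0, 20],
    [0.6, -4.4, 0, 0, 20],
    [0.7, -5.4, 0, 0, 20]
  ]
}}

```text
time_s: 6.18
tcp_pos: [0.5012, -0.1246, 0.314]
ee_rot: [[-0.902, -0.433, -0.001], [-0.433, 0.902, -0.0], [0.001, 0.0, -1.0]]
wrist_force: [-0.4, 0.9, -1.5]
gripper_width: 0.351
gripper_force: 30.0
```

{"name": "servo_tool", "arguments": {
  "targets": [
    [0.15, -1.1, 0, 0, 20],
    [0.3, -2.1, 0, 0, 20],
    [0.4, -3.0, 0, 0, 20],
    [0.5, -3.6, 0, 0, 20],
    [0.52, -3.93, 0, 0, 20]
  ]
}}

```text
time_s: 6.6
tcp_pos: [0.5169, -0.2426, 0.3134]
ee_rot: [[-0.902, -0.431, -0.002], [-0.431, 0.902, 0.0], [0.002, 0.001, -1.0]]
wrist_force: [0.5, 0.3, -1.8]
gripper_width: 0.355
gripper_force: 30.0
```

{"name": "servo_tool", "arguments": {
  "targets": [
    [0, 0, -0.3, 0, 20],
    [0, 0, -0.8, 0, 20],
    [0, 0, -1.4, 0, 20],
    [0, 0, -2.0, 0, 20],
    [0, 0, -2.5, 0, 20]
  ]
}}

```text
time_s: 7.02
tcp_pos: [0.5162, -0.2388, 0.2375]
ee_rot: [[-0.901, -0.434, -0.002], [-0.434, 0.901, 0.001], [0.001, 0.002, -1.0]]
wrist_force: [-0.7, 0.5, -2.2]
gripper_width: 0.354
gripper_force: 30.0
```

{"name": "servo_tool", "arguments": {
  "targets": [
    [0, 0, -0.5, 0, 20],
    [0, 0, -0.9, 0, 20],
    [0, 0, -1.2, 0, 20],
    [0, 0, -1.4, 0, 20],
    [0, 0, -1.5, 0, 20]
  ]
}}

```text
time_s: 7.43
tcp_pos: [0.5168, -0.2395, 0.1935]
ee_rot: [[-0.901, -0.434, -0.001], [-0.434, 0.901, 0.0], [0.001, 0.001, -1.0]]
wrist_force: [-0.1, 0.0, -1.5]
gripper_width: 0.355
gripper_force: 30.0
```

```bash
python3 - <<'E'
from h import *
C,I={},{}
for n in("wrist","side"): C[n],I[n]=cap(n)
s=r.sense();print(s["time_s"],s["tcp_pos"],s["wrist_force"],s["gripper_width"])
o=np.zeros((600,800,3),np.uint8);a=cv2.resize(I["side"][90:220,250:370],None,fx=3,fy=3,interpolation=2);o[:390,440:800]=a
b=cv2.resize(I["wrist"],None,fx=.78,fy=.78,interpolation=3);o[:b.shape[0],:437]=b
cv2.imwrite("pics/crop3.png",o)
c=C["wrist"];print("rest centre px in crop",proj(c,[.517,-.2405,.014])*.78)
E
```

```text
7.5333 [ 0.51715232 -0.23990021  0.19429701] [ 0.3349108  -0.1079642  -1.83200595] 0.3548094465068353
rest centre px in crop [217.8773437  149.81307516]
```

View pics/crop3.png

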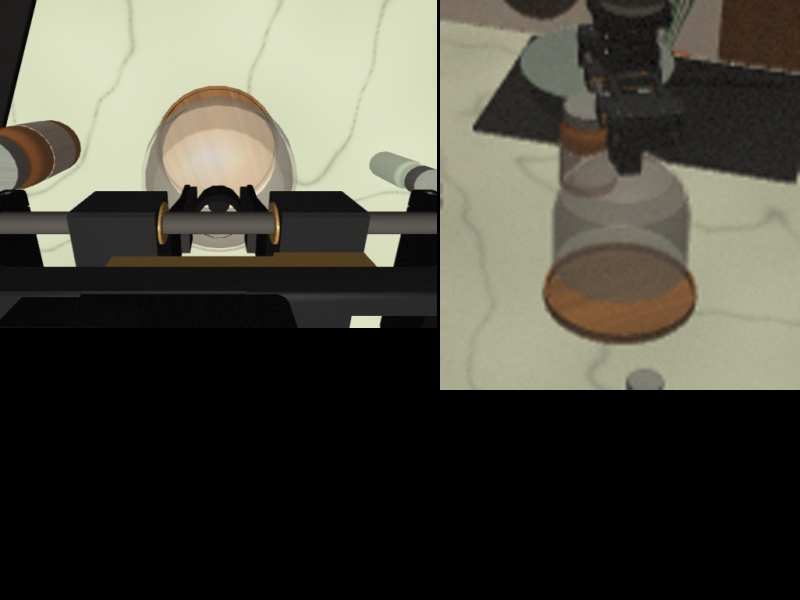

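Both views show the lid concentric with the dish: in the side crop the lid's centre is at x≈621 and the dish's at x≈620. I'm lowering slowly to contact.

{"name": "servo_tool", "arguments": {
  "targets": [
    [0, 0, -0.3, 0, 20],
    [0, 0, -0.7, 0, 20],
    [0, 0, -1.0, 0, 20],
    [0, 0, -1.2, 0, 20],
    [0, 0, -1.3, 0, 20]
  ]
}}

```text
time_s: 7.95
tcp_pos: [0.5168, -0.2402, 0.1545]
ee_rot: [[-0.901, -0.433, -0.001], [-0.433, 0.901, 0.0], [0.001, 0.001, -1.0]]
wrist_force: [0.1, -0.9, -1.6]
gripper_width: 0.355
gripper_force: 30.0
```

{"name": "servo_tool", "arguments": {
  "targets": [
    [0, 0, -0.03, 0, 20],
    [0, 0, -0.06, 0, 20],
    [0, 0, -0.1, 0, 20],
    [0, 0, -0.13, 0, 20],
    [0, 0, -0.13, 0, 20]
  ]
}}

```text
time_s: 8.37
tcp_pos: [0.5173, -0.2402, 0.1518]
ee_rot: [[-0.901, -0.433, 0.0], [-0.433, 0.901, 0.0], [-0.0, -0.0, -1.0]]
wrist_force: [-0.2, -0.1, -2.1]
gripper_width: 0.354
gripper_force: 30.0
```

{"name": "servo_tool", "arguments": {
  "targets": [
    [0, 0, -0.02, 0, 20],
    [0, 0, -0.04, 0, 20],
    [0, 0, -0.07, 0, 20],
    [0, 0, -0.07, 0, 20],
    [0, 0, -0.07, 0, 20]
  ]
}}

```text
time_s: 8.78
tcp_pos: [0.5173, -0.2403, 0.1496]
ee_rot: [[-0.901, -0.433, 0.0], [-0.433, 0.901, -0.0], [-0.0, -0.0, -1.0]]
wrist_force: [0.6, 0.4, -1.8]
gripper_width: 0.356
gripper_force: 30.0
```

{"name": "servo_tool", "arguments": {
  "targets": [
    [0, 0, -0.02, 0, 20],
    [0, 0, -0.04, 0, 20],
    [0, 0, -0.07, 0, 20],
    [0, 0, -0.07, 0, 20],
    [0, 0, -0.07, 0, 20]
  ]
}}

```text
time_s: 9.2
tcp_pos: [0.5174, -0.2401, 0.1494]
ee_rot: [[-0.901, -0.434, 0.001], [-0.434, 0.901, -0.0], [-0.001, -0.001, -1.0]]
wrist_force: [-2.8, 3.5, 8.8]
gripper_width: 0.358
gripper_force: 30.0
```

Contact at the expected height. I'm opening, backing straight up, and checking.

{"name": "servo_tool", "arguments": {
  "targets": [
    [0, 0, 0.03, 0, 28],
    [0, 0, 0.03, 0, 36],
    [0, 0, 0.03, 0, 50],
    [0, 0, 0.03, 0, 65],
    [0, 0, 0.03, 0, 80]
  ]
}}

```text
time_s: 9.62
tcp_pos: [0.5173, -0.2404, 0.1481]
ee_rot: [[-0.901, -0.433, -0.0], [-0.433, 0.901, -0.0], [0.0, -0.0, -1.0]]
wrist_force: [0.5, 0.6, 0.0]
gripper_width: 0.557
gripper_force: 0.0
```

{"name": "servo_tool", "arguments": {
  "targets": [
    [0, 0, 0, 0, 87],
    [0, 0, 0, 0, 87],
    [0, 0, 0, 0, 87],
    [0, 0, 0.1, 0, 87],
    [0, 0, 0.3, 0, 87]
  ]
}}

```text
time_s: 10.03
tcp_pos: [0.5168, -0.2402, 0.1569]
ee_rot: [[-0.901, -0.433, -0.002], [-0.433, 0.901, 0.0], [0.001, 0.001, -1.0]]
wrist_force: [-0.5, 0.8, -0.2]
gripper_width: 0.927
gripper_force: 0.0
```

{"name": "servo_tool", "arguments": {
  "targets": [
    [0, 0, 0.4, 0, 87],
    [0, 0, 1.0, 0, 87],
    [0, 0, 1.7, 0, 87],
    [0, 0, 2.4, 0, 87],
    [0, 0, 3.0, 0, 87]
  ]
}}

```text
time_s: 10.45
tcp_pos: [0.5175, -0.2404, 0.2496]
ee_rot: [[-0.901, -0.433, 0.002], [-0.433, 0.901, -0.001], [-0.001, -0.001, -1.0]]
wrist_force: [0.1, -0.6, -0.2]
gripper_width: 0.998
gripper_force: 0.0
```

```bash
python3 - <<'E'
from h import *
C,I={},{}
for n in("top","side"): C[n],I[n]=cap(n)
s=r.sense();print(s["time_s"],s["tcp_pos"],s["wrist_force"],s["gripper_width"])
o=np.zeros((600,800,3),np.uint8)
o[:390,440:800]=cv2.resize(I["side"][90:220,250:370],None,fx=3,fy=3,interpolation=2)
o[:400,:440]=cv2.resize(I["top"][198:298,185:295],None,fx=4,fy=4,interpolation=2)
o[400:600,440:740]=cv2.resize(I["side"][225:300,240:340],None,fx=3,fy=2.6666,interpolation=2)[:200,:300]
cv2.imwrite("pics/crop4.png",o)
m=(I["top"][198:298,185:295].max(2)<70).astype(np.uint8)
k,l,st,ce=cv2.connectedComponentsWithStats(m)
for i in range(1,k):
    if st[i,4]>10: print(ce[i]+[185,198],st[i],onz(C["top"],*(ce[i]+[185,198]),.138))
E
```

```text
10.55 [ 0.51906244 -0.24093119  0.25181353] [-0.13053186 -0.36291123  0.07195145] 0.9962281150441141
[236.70512821 247.3974359 ] [48 43  8 13 78] [0.46642797 0.15306207 0.138     ]
[248.08333333 275.5       ] [61 76  5  4 12] [0.39000081 0.1237402  0.138     ]
```

View pics/crop4.png

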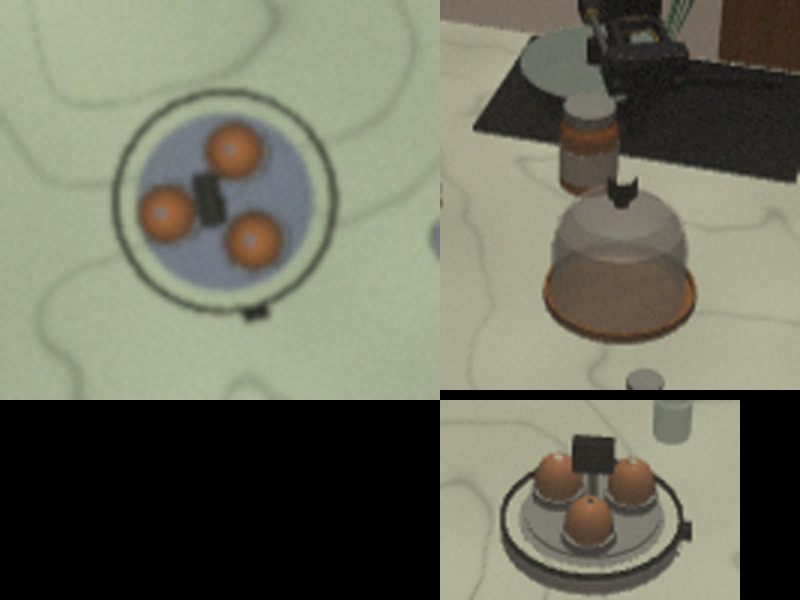

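The lid now stands in the dish with its knob upright. In the top crop the rack's grip is at about (209,201). It lies at (0.466, 0.153), and the egg directions put the rack's y axis at about 102.4°. I'm moving back with a turn of -0.23 rad.

{"name": "servo_tool", "arguments": {
  "targets": [
    [0, 0.2, 0, 0, 87],
    [-0.1, 0.8, 0, -0.02, 87],
    [-0.2, 1.8, 0, -0.05, 87],
    [-0.4, 2.9, 0, -0.08, 87],
    [-0.5, 4.0, 0, -0.11, 87]
  ]
}}

```text
time_s: 10.97
tcp_pos: [0.5007, -0.119, 0.2459]
ee_rot: [[-0.944, -0.329, -0.003], [-0.329, 0.944, 0.0], [0.003, 0.001, -1.0]]
wrist_force: [0.8, 0.8, 0.5]
gripper_width: 1.001
gripper_force: 0.0
```

{"name": "servo_tool", "arguments": {
  "targets": [
    [-0.15, 1.1, 0, -0.02, 87],
    [-0.3, 2.2, 0, -0.05, 87],
    [-0.45, 3.3, 0, -0.08, 87],
    [-0.6, 4.4, 0, -0.1, 87],
    [-0.7, 5.4, 0, -0.12, 87]
  ]
}}

```text
time_s: 11.38
tcp_pos: [0.4796, 0.0435, 0.2463]
ee_rot: [[-0.977, -0.215, -0.002], [-0.215, 0.977, -0.0], [0.002, 0.0, -1.0]]
wrist_force: [0.6, -0.1, 0.1]
gripper_width: 0.999
gripper_force: 0.0
```

{"name": "servo_tool", "arguments": {
  "targets": [
    [-0.15, 1.1, 0, 0, 87],
    [-0.3, 2.1, 0, 0, 87],
    [-0.4, 2.9, 0, 0, 87],
    [-0.5, 3.5, 0, 0, 87],
    [-0.51, 3.71, 0, 0, 87]
  ]
}}

```text
time_s: 11.8
tcp_pos: [0.4647, 0.1551, 0.2462]
ee_rot: [[-0.976, -0.219, -0.002], [-0.219, 0.976, -0.001], [0.002, -0.0, -1.0]]
wrist_force: [0.6, 0.1, -0.0]
gripper_width: 0.998
gripper_force: 0.0
```

{"name": "servo_tool", "arguments": {
  "targets": [
    [0, 0, 0, 0, 87],
    [0, 0, 0, 0, 87],
    [0, 0, 0, 0, 87],
    [0, 0, 0, 0, 87],
    [0, 0, 0, 0, 87]
  ]
}}

```text
time_s: 12.22
tcp_pos: [0.466, 0.1522, 0.2473]
ee_rot: [[-0.977, -0.215, -0.0], [-0.215, 0.977, -0.0], [0.0, -0.0, -1.0]]
wrist_force: [0.4, -0.8, 0.0]
gripper_width: 0.997
gripper_force: 0.0
```

```bash
python3 - <<'E'
from h import *
c,im=cap("wrist","pics/w5.png")
s=r.sense();print(s["time_s"],s["tcp_pos"],np.round(s["ee_rot"],3).tolist(),s["joints"][5])
print("expected grip top px",proj(c,[.466,.153,.138]))
a=np.deg2rad(102.4);X=np.array([np.sin(a),-np.cos(a),0]);Y=np.array([np.cos(a),np.sin(a),0]);o=np.array([.466,.153,.138])
m=(im.max(2)<60).astype(np.uint8);m[240:]=0
k,l,st,ce=cv2.connectedComponentsWithStats(m)
for i in range(1,k):
    if st[i,4]>100: print(ce[i],st[i])
print([proj(c,o+X*i*.018+Y*j*.007).round(0).tolist() for i,j in((1,1),(1,-1),(-1,-1),(-1,1))])
E
```

```text
12.2667 [0.46601962 0.1522708  0.24734009] [[-0.977, -0.215, -0.0], [-0.215, 0.977, -0.0], [0.0, -0.0, -1.0]] -114.71527793099669
expected grip top px [281.66119993 210.67298579]
[ 21.90897269 153.61508453] [  0 102  35 111 769]
[281.62030376 166.41726619] [ 213  107  139  133 1251]
[136.125      127.22619048] [124 111  19  34 168]
[500.23050847 187.47923729] [ 467  164   85   56 2360]
[283.01054018 205.40316206] [262 182  30  48 759]
[549.072 209.4  ] [538 189  22  41 500]
[[290.0, 230.0], [274.0, 230.0], [273.0, 190.0], [290.0, 190.0]]
```

View pics/w5.png

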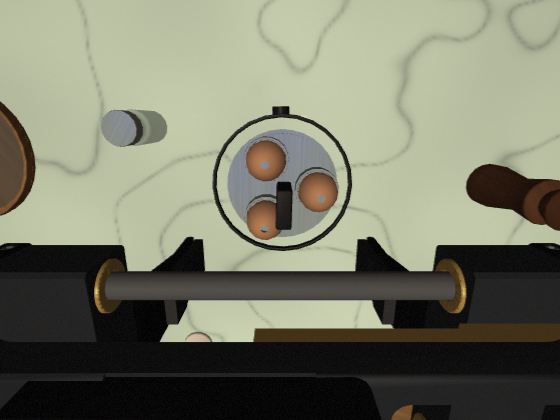

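The grip stands upright in the wrist view, spanning columns 277–292 where 274–290 was predicted, so it is aligned in yaw and about 2 mm towards +y. I'm descending to TCP z of about 0.124 and closing.

{"name": "servo_tool", "arguments": {
  "targets": [
    [0, 0.02, -0.3, 0, 87],
    [0, 0.05, -0.9, 0, 87],
    [0, 0.07, -1.6, 0, 87],
    [0, 0.07, -2.3, 0, 87],
    [0, 0.07, -2.9, 0, 87]
  ]
}}

```text
time_s: 12.68
tcp_pos: [0.4653, 0.1546, 0.1585]
ee_rot: [[-0.977, -0.215, -0.001], [-0.215, 0.977, -0.0], [0.001, -0.0, -1.0]]
wrist_force: [0.3, -0.2, 0.8]
gripper_width: 1.0
gripper_force: 0.0
```

{"name": "servo_tool", "arguments": {
  "targets": [
    [0, 0, -0.4, 0, 87],
    [0, 0, -0.8, 0, 87],
    [0, 0, -1.05, 0, 87],
    [0, 0, -1.2, 0, 87],
    [0, 0, -1.2, 0, 87]
  ]
}}

```text
time_s: 13.1
tcp_pos: [0.4655, 0.1547, 0.1233]
ee_rot: [[-0.976, -0.216, -0.002], [-0.216, 0.976, -0.001], [0.002, -0.001, -1.0]]
wrist_force: [0.4, 0.3, -0.7]
gripper_width: 1.0
gripper_force: 0.0
```

{"name": "servo_tool", "arguments": {
  "targets": [
    [0, 0, 0, 0, 76],
    [0, 0, 0, 0, 68],
    [0, 0, 0, 0, 60],
    [0, 0, 0, 0, 52],
    [0, 0, 0, 0, 44]
  ]
}}

```text
time_s: 13.52
tcp_pos: [0.4661, 0.1553, 0.1248]
ee_rot: [[-0.976, -0.216, 0.001], [-0.216, 0.976, 0.001], [-0.001, 0.0, -1.0]]
wrist_force: [-0.2, -0.9, -0.2]
gripper_width: 0.708
gripper_force: 0.0
```

{"name": "servo_tool", "arguments": {
  "targets": [
    [0, 0, 0, 0, 40],
    [0, 0, 0, 0, 36],
    [0, 0, 0, 0, 32],
    [0, 0, 0, 0, 28],
    [0, 0, 0, 0, 25]
  ]
}}

```text
time_s: 13.93
tcp_pos: [0.4659, 0.1552, 0.1243]
ee_rot: [[-0.976, -0.216, -0.0], [-0.216, 0.976, -0.0], [0.0, -0.0, -1.0]]
wrist_force: [-0.8, 0.1, -0.2]
gripper_width: 0.341
gripper_force: 0.0
```

{"name": "servo_tool", "arguments": {
  "targets": [
    [0, 0, 0, 0, 23],
    [0, 0, 0, 0, 21],
    [0, 0, 0, 0, 20],
    [0, 0, 0, 0, 19],
    [0, 0, 0, 0, 18]
  ]
}}

```text
time_s: 14.35
tcp_pos: [0.4659, 0.1552, 0.1243]
ee_rot: [[-0.976, -0.216, -0.0], [-0.216, 0.976, -0.0], [0.0, -0.0, -1.0]]
wrist_force: [-0.1, -0.3, -0.2]
gripper_width: 0.216
gripper_force: 0.0
```

{"name": "servo_tool", "arguments": {
  "targets": [
    [0, 0, 0, 0, 17],
    [0, 0, 0, 0, 16],
    [0, 0, 0, 0, 15],
    [0, 0, 0, 0, 14],
    [0, 0, 0, 0, 13]
  ]
}}

```text
time_s: 14.77
tcp_pos: [0.4659, 0.1553, 0.1244]
ee_rot: [[-0.976, -0.216, 0.0], [-0.216, 0.976, 0.0], [-0.0, 0.0, -1.0]]
wrist_force: [0.3, -0.3, 0.3]
gripper_width: 0.167
gripper_force: 14.3
```

{"name": "servo_tool", "arguments": {
  "targets": [
    [0, 0, 0, 0, 10],
    [0, 0, 0, 0, 6],
    [0, 0, 0, 0, 4],
    [0, 0, 0, 0, 4],
    [0, 0, 0, 0, 4]
  ]
}}

```text
time_s: 15.18
tcp_pos: [0.466, 0.1553, 0.1244]
ee_rot: [[-0.976, -0.216, 0.0], [-0.216, 0.976, 0.0], [-0.0, 0.0, -1.0]]
wrist_force: [-0.4, 0.7, -0.6]
gripper_width: 0.162
gripper_force: 29.9
```

The grip is held at 14.1 mm with 30 N. I'm lifting about 132 mm smoothly.

{"name": "servo_tool", "arguments": {
  "targets": [
    [0, 0, 0.03, 0, 4],
    [0, 0, 0.1, 0, 4],
    [0, 0, 0.2, 0, 4],
    [0, 0, 0.35, 0, 4],
    [0, 0, 0.5, 0, 4]
  ]
}}

```text
time_s: 15.6
tcp_pos: [0.4657, 0.155, 0.1395]
ee_rot: [[-0.976, -0.216, -0.001], [-0.216, 0.976, -0.0], [0.001, -0.0, -1.0]]
wrist_force: [0.0, 0.3, -3.9]
gripper_width: 0.158
gripper_force: 29.9
```

{"name": "servo_tool", "arguments": {
  "targets": [
    [0, 0, 0.2, 0, 4],
    [0, 0, 0.4, 0, 4],
    [0, 0, 0.6, 0, 4],
    [0, 0, 0.8, 0, 4],
    [0, 0, 1.0, 0, 4]
  ]
}}

```text
time_s: 16.02
tcp_pos: [0.4659, 0.1552, 0.1701]
ee_rot: [[-0.976, -0.216, 0.0], [-0.216, 0.976, 0.0], [-0.0, 0.0, -1.0]]
wrist_force: [0.5, -0.2, -3.7]
gripper_width: 0.159
gripper_force: 29.9
```

{"name": "servo_tool", "arguments": {
  "targets": [
    [0, 0, 0.22, 0, 4],
    [0, 0, 0.44, 0, 4],
    [0, 0, 0.66, 0, 4],
    [0, 0, 0.88, 0, 4],
    [0, 0, 1.1, 0, 4]
  ]
}}

```text
time_s: 16.43
tcp_pos: [0.4659, 0.1551, 0.203]
ee_rot: [[-0.976, -0.216, -0.0], [-0.216, 0.976, 0.0], [0.0, 0.0, -1.0]]
wrist_force: [0.5, 0.8, -3.5]
gripper_width: 0.16
gripper_force: 29.9
```

{"name": "servo_tool", "arguments": {
  "targets": [
    [0, 0, 0.22, 0, 4],
    [0, 0, 0.44, 0, 4],
    [0, 0, 0.66, 0, 4],
    [0, 0, 0.85, 0, 4],
    [0, 0, 1.0, 0, 4]
  ]
}}

```text
time_s: 16.85
tcp_pos: [0.4661, 0.1552, 0.2331]
ee_rot: [[-0.976, -0.216, 0.001], [-0.216, 0.976, 0.0], [-0.001, 0.0, -1.0]]
wrist_force: [-0.5, 0.3, -4.1]
gripper_width: 0.158
gripper_force: 29.9
```

{"name": "servo_tool", "arguments": {
  "targets": [
    [0, 0, 0.15, 0, 4],
    [0, 0, 0.3, 0, 4],
    [0, 0, 0.45, 0, 4],
    [0, 0, 0.6, 0, 4],
    [0, 0, 0.7, 0, 4]
  ]
}}

```text
time_s: 17.27
tcp_pos: [0.4661, 0.1552, 0.2539]
ee_rot: [[-0.976, -0.216, 0.0], [-0.216, 0.976, 0.0], [-0.0, 0.0, -1.0]]
wrist_force: [-0.3, 0.1, -3.4]
gripper_width: 0.156
gripper_force: 29.9
```

{"name": "servo_tool", "arguments": {
  "targets": [
    [0, 0, 0.05, 0, 4],
    [0, 0, 0.1, 0, 4],
    [0, 0, 0.1, 0, 4],
    [0, 0, 0.1, 0, 4],
    [0, 0, 0.1, 0, 4]
  ]
}}

```text
time_s: 17.68
tcp_pos: [0.4658, 0.1551, 0.2561]
ee_rot: [[-0.976, -0.216, -0.001], [-0.216, 0.976, -0.0], [0.001, -0.0, -1.0]]
wrist_force: [-0.5, -0.0, -4.2]
gripper_width: 0.163
gripper_force: 29.9
```

{"name": "servo_tool", "arguments": {
  "targets": [
    [0, 0, 0, 0, 4],
    [0, 0, 0, 0, 4],
    [0, 0, 0, 0, 4],
    [0, 0, 0, 0, 4],
    [0, 0, 0, 0, 4]
  ]
}}

```text
time_s: 18.1
tcp_pos: [0.4659, 0.1551, 0.2563]
ee_rot: [[-0.976, -0.216, -0.0], [-0.216, 0.976, -0.0], [0.0, -0.0, -1.0]]
wrist_force: [-0.3, -0.6, -3.4]
gripper_width: 0.158
gripper_force: 29.9
```

```bash
python3 - <<'E'
from h import *
c,im=cap("side")
s=r.sense();print(s["time_s"],s["tcp_pos"],s["wrist_force"],s["gripper_width"],s["gripper_force"],np.abs(s["joint_velocities"]).max())
cv2.imwrite("pics/s6.png",cv2.resize(im[90:310,230:370],None,fx=2.7,fy=2.7,interpolation=2))
E
```

```text
18.15 [0.4659055  0.15514727 0.25632354] [-0.07579055  0.37739242 -2.50402246] 0.15800604201328144 29.94669877924025 0.0951468329182811
```

View pics/s6.png

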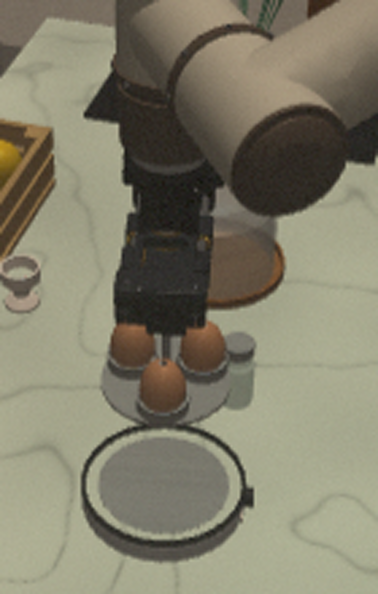

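The rack hangs level and still above the empty boiler, its feet about 0.16 m above the worktop. All three eggs are in their cups and the lid is in its rest. I'm handing in.

```bash
python3 -c "
from station import r
print(r.finish_job())"
```

```text
the job is handed in; nothing more can be done
None
```

I handed the job in at about 18 s: the lid stands in its rest, let go, and the rack with its three eggs is held level and still, feet about 13 cm above the boiler's plate (the hand-in returned no verdict).

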